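# Clear a stray mandarin from the roller sizer

## Task

A mandarin has stuck on the rollers of the fruit sizer. Pull up the spring index plunger to free the clear guard, slide the guard fully open until the plunger drops into its open-position hole and locks it there, then lift the mandarin out and set it down gently, without dropping it, in the round white basket. Leave the guard locked open for cleaning, the basket upright in its place, and do not disturb the packed carton beside it.

Things in the scene. Friction and masses are not known exactly. Their poses are not given: they have to be found in the camera images.
- sizer: bench-top fruit roller sizer, grey-green enamel, fixed to the bench. Origin on the bench top under the centre of its roller bay; y runs along the rollers towards the infeed hopper, x across them away from the index rail, z up. Offsets below are in this frame. Drive housing from y = +115 mm (160 mm high), hopper from y = +345 mm (240 mm high)
- bay (a point): centre of the roller bay at roller-axis height, 95 mm above the bench. Two fixed steel rollers of diameter 40 mm along y, axes at x = -34 and +34 mm (28 mm gap). Sheet guides slope up outside them to 140 mm high at x = -106 and +106 mm. The bay is open from above between y = -122 mm (end plate, 145 mm high) and +115 mm, once the guard is open
- guard (a joint): slide of the guard along +y, m: 0 closed, 0.190 fully open (end stops at both). Clear sheet in an aluminium frame, 270 x 220 mm (x by y), 7 mm thick, on two rails at x = -120 and +120 mm (rail top 165 mm). About 0.9 kg, friction about 2 N, no spring. The plunger it carries locks it to the near rail, with 1.5 mm play, at 0 and at 0.190
- guard_edge (a point): middle of the guard's trailing edge, on its top face, 173 mm above the bench: at x = 0, y = -110 mm + guard joint. The guard covers 220 mm from this edge towards +y: closed y -110 to +110 mm, fully open +80 to +300 mm
- plunger (a joint): lift of the spring index plunger in the guard, m: 0 pin fully down in a hole (locked), 0.010 pin just clear of the rail, 0.014 upper end of travel. Its spring pulls down with 7 N at 0, 11 N at 0.010, 12.6 N at 0.014. Let go between the holes, the pin rides on the rail (0.010) and drops by itself when over the next hole
- knob (a point): centre of the plunger's black knob: upright, round, diameter 27 mm, 26 mm tall, at x = -120 mm, y = -50 mm + guard joint, 208 mm above the bench with the pin down. Pull straight up; the guard can be slid by the held knob. Below it a barrel of 20 mm diameter, 16 mm tall, on a small plate (top 179 mm above the bench); free space all round
- mandarin: the stray orange mandarin, a ball of 56 mm diameter, 0.09 kg, origin at its centre. It rests on both rollers, midway between them (x = 0), centre 129 mm above the bench, between y = -50 and +12 mm; seen through the clear guard. The valley between the rollers, where fingers can go down before and behind it along y, is 39 mm wide 20 mm below its centre
- basket: small round white woven basket, loose, 0.3 kg, open top: 65 mm high, 160 mm across outside at the rim and 132 mm at the foot, wall 4 mm, flat inner floor 5 mm above the bench. Origin at the centre of its underside. It may stand in either of two places to the right of the sizer
- carton: bystander: open red carton of packed mandarins, 220 x 160 mm, 71 mm high, heavy; stands in the other place. Origin at the centre of its underside
There are look-alikes about, which are no part of the job. There is more than one size of the basket; the one meant has the size given above.

How it is judged:
By the outcome, as a careful person would: the job done as asked, in the order asked, and still so for the second after the job is handed in, with the robot touching nothing.
It also fails if it takes over 64 s, if anything falls off the work surface, if the arm or the gripper's body presses on something with over 40 N, if the wrist force passes 120 N, or if a joint passes its speed limit or range.

## Robot

A 6-joint arm with a two-finger parallel gripper is mounted at the origin on the work surface. World frame = base frame: x ahead of the robot, y to its left, z up, the work surface at z = 0. Lengths are in m, angles in degrees, forces in N, time in s.
With the tool pointing down it reaches from about 0.35 to 0.875 m from the base axis. Payload 4.2 kg.
Tool frame: the origin (TCP) lies between the finger pads; the fingertips stand 19 mm ahead of it and the grasp point (between the pads) is the TCP; z points along the fingers, y is the line along which they close (so a half turn about z gives the same grasp; the last joint's range is limited). The gripper opens to 87 mm and grips with 3 to 60 N. Pads are 19 mm wide; open, the fingers measure 117 mm over their backs; the gripper's body (75 mm by 190 mm) begins 51 mm behind the grasp point.
Start: joints at [78.186, 22.042, 0.453, 0, -68.411, -14.817], TCP at [0.28, 0.559, 0.242] pointing down, gripper open.
Joint ranges: [-179.83, 179.83], [-69.29, 118.12], [-61.27, 80.66], [-181.25, 117.63], [-171.15, -9.14], [-177.46, 177.46]. Speed limits (degrees/s): [159.86, 159.86, 180, 180, 180, 180].

## Interface

Orientations are given as a 3x3 rotation matrix whose columns are the frame's x, y, z axes.
In Python, from station import r gives the robot as it stands.
- The arm moves only by the tool drive_tool, never from a script. Its argument "steps" is one flat list of numbers, 7 for each row, row after row: the turn, a rotation vector about the tool's x, y, z in rad, then the shift along the tool's x, y, z in m, then the opening, from 0 (shut) to 1 (fully open). A call has 1 to 10 rows; each row shifts and turns the commanded pose from where the row before left it, along the tool's axes as they then stand; what a row does not reach is not made up. A row lasts 1/12 s, in which the tool goes at most 41.7 mm and 7.16 degrees, less where a joint would pass 70% of its speed; a pose out of reach is approached as far as the arm can. A call is refused whole if a number of a shift passes 0.0417 or a number of a turn 0.125, either way. A call with a gripper value outside its range is refused whole. The fingers move at their own pace and stop on an object; the grip force is fixed at half the most. Time passes only in rows, so rows that do not move let the fingers close. It gives the time, the measured TCP pose, the force, the opening and the grip force at its end, in the units of the state.
- r.sense(): the state, without advancing time (a new reading comes with each control period).
- r.capture(name): name is "scene" or "top"; returns the picture (480x640x3 uint8, blue, green, red); there is no depth.
- r.camera_params(name): a dict with "camera_matrix" (3x3 intrinsics, pixels), "extrinsics" (4x4, takes a point from world to camera coordinates). Camera axes: x right, y down, z forward; pixel columns grow to the right and rows downward; lengths in m; the calibration is good to about 2 mm. A picture is of the moment at which its call begins. camera_params takes no time and is no camera call.
- r.finish_job(): hands the job in; it is judged then, once.
The state is a dict: "time_s": time; "joints": joint angles; "joint_velocities": joint speeds; "effort": joint torques, N m; "tcp_pos": TCP position; "ee_rot": TCP orientation; "wrist_force": force on the tool from outside, world axes, zero at the start; "moment": the same for the moment, N m; "gripper_width": opening from 0.0 (shut) to 1.0 (fully open); "gripper_force": force on a finger pad.
Only numpy, scipy, OpenCV 4.12 (cv2) and the standard library are available. Lean on these libraries where they do the work, as an engineer would, in place of code of your own. Each camera call takes 0.05 s, during which the arm holds its last target. There are 200 camera calls.

## Working session

There is one attempt and no reset: what is moved stays moved. The work goes in short steps, Python scripts to look and compute and a tool call to move; the robot and the scene stay as the last step left them, time stands still between calls to the robot, and variables do not carry over. Pictures are saved under pics/ and viewed, at most 10 in all, crops included, and the job is handed in when it is done.

Besides the shell and the picture viewer there is one more tool, called after "Call:" as name(argument=value, ...) on one line, values as JSON. drive_tool: Moves the arm, as the interface text tells. Its arguments: {"type":"object","properties":{"steps":{"type":"array"}},"required":["steps"]}

```bash
mkdir -p pics; python3 - <<'E'
from station import r
import cv2,numpy as np
np.set_printoptions(precision=4,suppress=True)
for n in("scene","top"):
    cv2.imwrite(f"pics/{n}0.png",r.capture(n)); p=r.camera_params(n); print(n,p["camera_matrix"],p["extrinsics"])
s=r.sense(); print(s["time_s"],s["tcp_pos"],s["ee_rot"])
E
```

```text
scene [[471.2785   0.     326.1507]
 [  0.     471.2785 249.4029]
 [  0.       0.       1.    ]] [[-0.1836  0.983   0.0057  0.307 ]
 [ 0.9217  0.1742 -0.3466 -0.3483]
 [-0.3417 -0.0584 -0.938   1.1631]
 [ 0.      0.      0.      1.    ]]
top [[483.2224   0.     315.9131]
 [  0.     483.2224 236.2469]
 [  0.       0.       1.    ]] [[-0.0041 -1.      0.0001 -0.2103]
 [-0.9898  0.004  -0.1421  0.5099]
 [ 0.1421 -0.0007 -0.9898  1.1502]
 [ 0.      0.      0.      1.    ]]
0.1 [0.2799 0.5583 0.2406] [[ 0.8939 -0.4484 -0.0008]
 [-0.4484 -0.8939 -0.0018]
 [ 0.0001  0.0019 -1.    ]]
```

View pics/scene0.png

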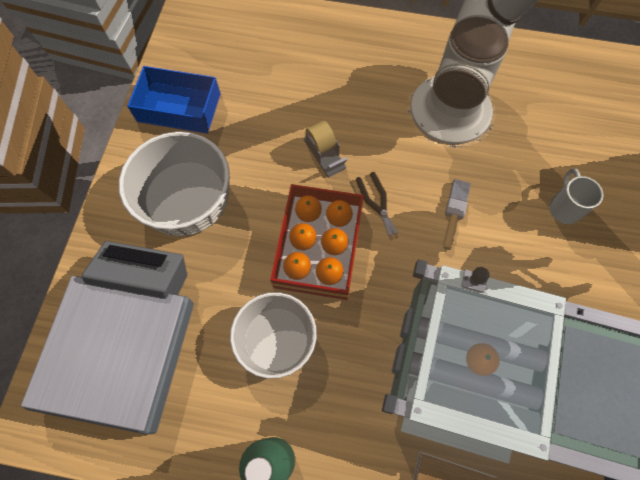

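View pics/top0.png

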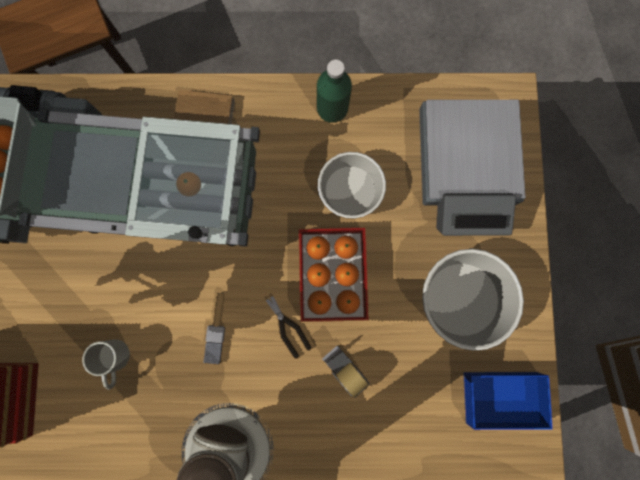

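The scene picture shows the closed guard with the knob at about (480,277), the mandarin at (483,360), a small white basket at (273,335), the carton at (318,240) and a bigger basket at (175,183). In the top picture the knob is at (196,232), the mandarin at (189,183) and the basket at (351,185). I'll enlarge both around the sizer.

```bash
python3 - <<'E'
import cv2
a=cv2.imread("pics/top0.png")[100:250,120:270]; cv2.imwrite("pics/topc.png",cv2.resize(a,(600,600),interpolation=cv2.INTER_CUBIC))
a=cv2.imread("pics/scene0.png")[255:455,380:580]; cv2.imwrite("pics/scenec.png",cv2.resize(a,(600,600),interpolation=cv2.INTER_CUBIC))
E
```

```text
(no output)
```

View pics/topc.png

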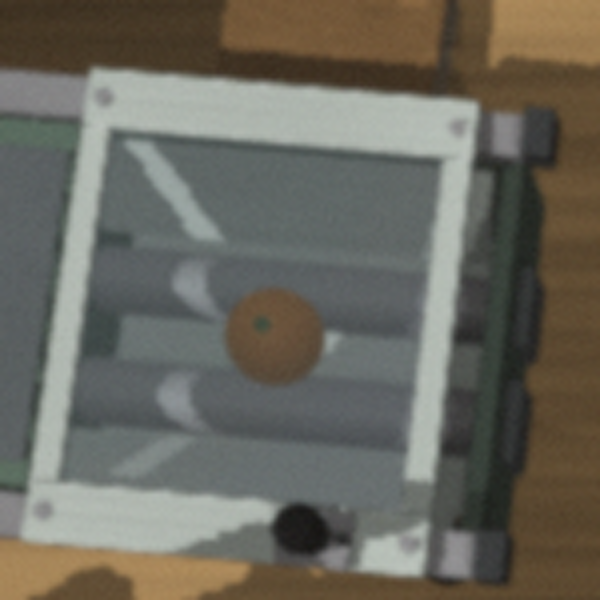

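View pics/scenec.png

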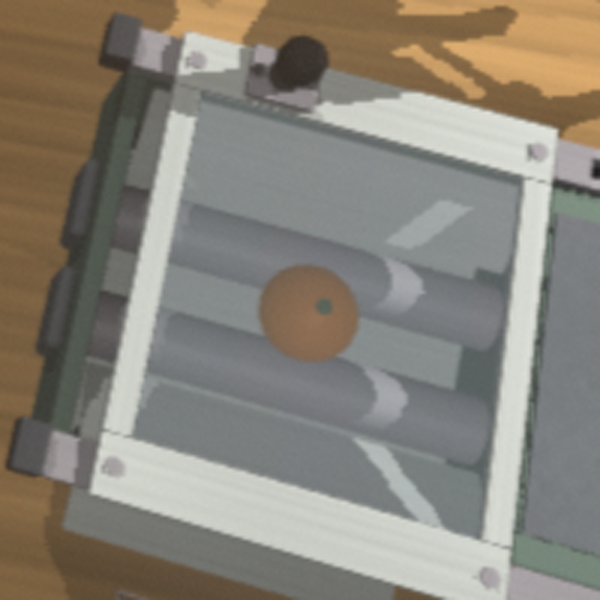

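Corners read (crop pixels): top (92,68), (478,102), (430,577), (22,541), with knob (301,529) and mandarin (275,337). Scene: (188,33), (557,129), (510,600), (91,492), with knob (301,62) and mandarin (309,313). Next I fit the sizer pose.

```bash
cat > h.py <<'E'
import numpy as np
from station import r
P={n:r.camera_params(n) for n in("scene","top")}
def proj(n,X):
    c=P[n]["extrinsics"]@np.append(X,1); u=P[n]["camera_matrix"]@c[:3]; return u[:2]/u[2]
def onplane(n,uv,z):
    E=P[n]["extrinsics"];R=E[:3,:3];o=-R.T@E[:3,3]
    d=R.T@np.linalg.inv(P[n]["camera_matrix"])@[*uv,1]; return o+d*(z-o[2])/d[2]
def rot(a): return np.array([[np.cos(a),-np.sin(a),0],[np.sin(a),np.cos(a),0],[0,0,1]])
E
python3 - <<'E'
from h import *
from scipy.optimize import least_squares
np.set_printoptions(precision=4,suppress=True)
t=lambda x,y:(x/4+120,y/4+100); s=lambda x,y:(x/3+380,y/3+255)
obs=[("top",t(92,68),(.135,.11,.173)),("top",t(478,102),(.135,-.11,.173)),("top",t(430,577),(-.135,-.11,.173)),("top",t(22,541),(-.135,.11,.173)),
("scene",s(188,33),(-.135,-.11,.173)),("scene",s(557,129),(-.135,.11,.173)),("scene",s(91,492),(.135,-.11,.173)),("scene",s(510,600),(.135,.11,.173)),
("top",t(301,529),(-.12,-.05,.208)),("scene",s(301,62),(-.12,-.05,.208)),("top",t(275,337),None),("scene",s(309,313),None)]
def f(p,full=True):
    return np.concatenate([proj(n,rot(p[2])@np.array(l if l else (0,p[3],.129))+[p[0],p[1],0])-uv for n,uv,l in obs])
q=least_squares(f,[.55,.1,0,0],loss="soft_l1"); p=q.x
print(p,np.degrees(p[2])); print(f(p).reshape(-1,2))
W=lambda l:rot(p[2])@np.array(l)+[p[0],p[1],0]
print("knob",W((-.12,-.05,.208)),"open",W((-.12,.14,.208)),"mand",W((0,p[3],.129)))
for n,uv in(("top",(351.5,185)),("scene",(273.5,335))):print("basket",onplane(n,uv,.065))
for n,uv in(("top",(333,275)),("scene",(318,240))):print("carton",onplane(n,uv,.071))
print(r.sense()["joints"])
E
```

```text
[ 0.6183  0.0818 -0.0874 -0.0004] -5.0091058350643
[[-1.7747 -0.1612]
 [-1.0129 -0.8679]
 [-2.2222 -0.7009]
 [-0.9981 -0.0709]
 [-1.3265 -1.9869]
 [ 0.1264 -1.5431]
 [-0.7166  0.1455]
 [-1.3364  4.7273]
 [-0.6971 -0.2441]
 [-0.8301 -1.0093]
 [-0.9057 -0.2868]
 [-0.3608 -0.9501]]
knob [0.4944 0.0425 0.208 ] open [0.511  0.2318 0.208 ] mand [0.6183 0.0814 0.129 ]
basket [ 0.6305 -0.2995  0.065 ]
basket [ 0.6361 -0.2964  0.065 ]
carton [ 0.4116 -0.2523  0.071 ]
carton [ 0.4309 -0.2492  0.071 ]
[ 78.1874  22.0862   0.3886  -0.0241 -68.4119 -14.8169]
```

Call:
drive_tool(steps=[0, 0, -0.0943, 0, 0, -0.0125, 1, 0, 0, -0.0943, 0, 0, -0.0125, 1, 0, 0, -0.0943, 0, 0, -0.0125, 1, 0, 0, -0.0943, 0, 0, -0.0125, 1, 0, 0, 0, 0.0185, 0.0354, 0, 1, 0, 0, 0, 0.0185, 0.0354, 0, 1, 0, 0, 0, 0.0185, 0.0354, 0, 1, 0, 0, 0, 0.0185, 0.0354, 0, 1, 0, 0, 0, 0.0185, 0.0354, 0, 1, 0, 0, 0, 0.0185, 0.0354, 0, 1])

```text
time_s: 0.93
tcp_pos: [0.3722, 0.3353, 0.2912]
ee_rot: [[0.996, -0.087, -0.0], [-0.087, -0.996, -0.0], [-0.0, 0.0, -1.0]]
wrist_force: [1.0, 0.6, 1.5]
gripper_width: 0.994
gripper_force: 0.0
```

Call:
drive_tool(steps=[0, 0, 0, 0.0185, 0.0354, 0, 1, 0, 0, 0, 0.0185, 0.0354, 0, 1, 0, 0, 0, 0.0185, 0.0354, 0, 1, 0, 0, 0, 0.0185, 0.0354, 0, 1, 0, 0, 0, 0.0185, 0.0354, 0, 1, 0, 0, 0, 0.0185, 0.0354, 0, 1, 0, 0, 0, 0, 0, 0, 1, 0, 0, 0, 0, 0, 0, 1, 0, 0, 0, 0, 0, 0, 1])

```text
time_s: 1.68
tcp_pos: [0.4639, 0.1159, 0.2912]
ee_rot: [[0.996, -0.088, -0.001], [-0.088, -0.996, -0.0], [-0.001, 0.0, -1.0]]
wrist_force: [-0.6, 0.3, -0.2]
gripper_width: 0.998
gripper_force: 0.0
```

```bash
cat > fit.py <<'E'
from h import *
from scipy.optimize import least_squares
np.set_printoptions(precision=4,suppress=True)
t=lambda x,y:(x/4+120,y/4+100); s=lambda x,y:(x/3+380,y/3+255)
obs=[("top",t(92,68),(.135,.11,.173)),("top",t(478,102),(.135,-.11,.173)),("top",t(430,577),(-.135,-.11,.173)),("top",t(22,541),(-.135,.11,.173)),
("scene",s(188,33),(-.135,-.11,.173)),("scene",s(557,129),(-.135,.11,.173)),("scene",s(91,492),(.135,-.11,.173)),
("top",t(301,529),(-.12,-.05,.208)),("scene",s(301,62),(-.12,-.05,.208)),("top",t(275,337),None),("scene",s(309,313),None)]
def f(p):  # p[4:8]: per-camera pixel offsets, small calibration error
    o={"top":p[4:6],"scene":p[6:8]}
    return np.concatenate([(proj(n,rot(p[2])@np.array(l if l else (0,p[3],.129))+[p[0],p[1],0])+o[n]-uv) for n,uv,l in obs]+[p[4:]*.7])
p=least_squares(f,[.55,.1,0,0,0,0,0,0]).x
Rz=rot(p[2]); W=lambda l:Rz@np.array(l)+[p[0],p[1],0]
def tool(target):  # shift to target in tool axes
    st=r.sense(); return st["ee_rot"].T@(np.array(target)-st["tcp_pos"]) if hasattr(st["ee_rot"],"T") else np.array(st["ee_rot"]).T@(np.array(target)-st["tcp_pos"])
E
python3 - <<'E'
from fit import *
print(p,np.degrees(p[2])); print(f(p)[:-4].reshape(-1,2).round(1).tolist())
print(W((-.12,-.05,.208)))
q=r.sense();print(q["tcp_pos"],q["ee_rot"],tool(W((-.12,-.05,.208))))
E
```

```text
[ 0.6184  0.0814 -0.0908 -0.0002  1.0336  0.3991  0.6813  0.9877] -5.203088337243576
[[-0.3, 0.0], [0.4, -0.3], [-1.2, -0.2], [0.1, 0.1], [-0.6, -1.1], [0.8, -0.3], [-0.5, 0.8], [0.3, 0.2], [-0.2, -0.0], [0.2, 0.1], [0.2, 0.1]]
[0.4944 0.0425 0.208 ]
[0.4639 0.1159 0.2912] [[ 0.9961 -0.0885 -0.0007]
 [-0.0885 -0.9961 -0.    ]
 [-0.0007  0.0001 -1.    ]] [0.0369 0.0704 0.0832]
```

Call:
drive_tool(steps=[0, 0, 0, 0.0184, 0.0352, 0, 1, 0, 0, 0, 0.0185, 0.0352, 0, 1, 0, 0, 0, 0, 0, 0.0274, 1, 0, 0, 0, 0, 0, 0.0274, 1, 0, 0, 0, 0, 0, 0.0274, 0.45, 0, 0, 0, 0, 0, 0, 0.4, 0, 0, 0, 0, 0, 0, 0.4, 0, 0, 0, 0, 0, 0, 0.4, 0, 0, 0, 0, 0, 0, 0.4])

```text
time_s: 2.43
tcp_pos: [0.4959, 0.0439, 0.2114]
ee_rot: [[0.996, -0.086, 0.004], [-0.086, -0.996, 0.001], [0.004, -0.001, -1.0]]
wrist_force: [1.1, -0.1, 0.3]
gripper_width: 0.712
gripper_force: 0.0
```

```bash
python3 - <<'E'
from fit import *
import cv2
T,S=r.capture("top"),r.capture("scene")
a=cv2.resize(T[180:280,150:250],(400,400),interpolation=cv2.INTER_CUBIC);b=cv2.resize(S[225:325,430:530],(400,400),interpolation=cv2.INTER_CUBIC)
cv2.imwrite("pics/k.png",cv2.hconcat([a,b]))
print(r.sense()["gripper_width"],tool(W((-.12,-.05,.208))))
E
```

```text
0.6174912212732083 [-0.001   0.0011  0.0031]
```

View pics/k.png

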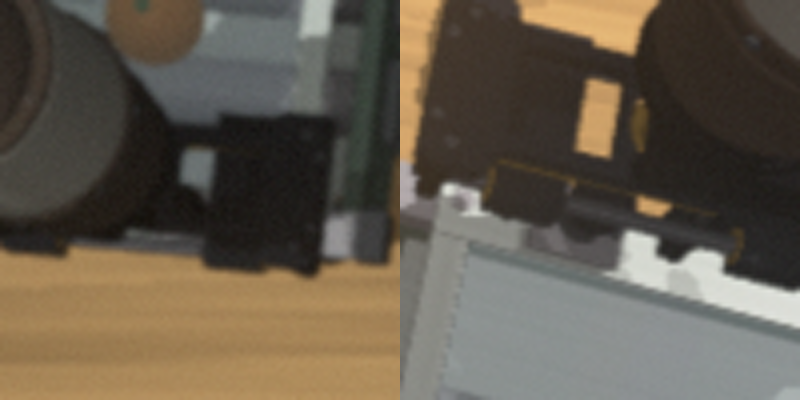

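The gripper hides the knob from both cameras, although the fingers visibly straddle it. I'll close now and judge by the opening, which should be about 27/87 = 0.31, and the force.

Call:
drive_tool(steps=[0, 0, 0, 0, 0, 0, 0.2, 0, 0, 0, 0, 0, 0, 0.2, 0, 0, 0, 0, 0, 0, 0.1, 0, 0, 0, 0, 0, 0, 0.1, 0, 0, 0, 0, 0, 0, 0, 0, 0, 0, 0, 0, 0, 0, 0, 0, 0, 0, 0, 0, 0, 0, 0, 0, 0, 0, 0, 0])

```text
time_s: 3.2
tcp_pos: [0.4947, 0.0426, 0.2096]
ee_rot: [[0.996, -0.087, 0.0], [-0.087, -0.996, -0.0], [0.0, 0.0, -1.0]]
wrist_force: [-1.5, -0.5, 2.2]
gripper_width: 0.298
gripper_force: 30.0
```

Call:
drive_tool(steps=[0, 0, 0, 0, 0, -0.004, 0, 0, 0, 0, 0, 0, -0.004, 0, 0, 0, 0, 0, 0, -0.004, 0, 0, 0, 0, 0, 0, -0.001, 0, 0, 0, 0, 0, 0, 0, 0, 0, 0, 0, 0, 0, 0, 0, 0, 0, 0, 0, 0, 0, 0])

```text
time_s: 3.78
tcp_pos: [0.4947, 0.0427, 0.2204]
ee_rot: [[0.996, -0.088, -0.001], [-0.088, -0.996, 0.0], [-0.001, 0.0, -1.0]]
wrist_force: [5.4, -2.5, -12.3]
gripper_width: 0.3
gripper_force: 30.0
```

Call:
drive_tool(steps=[0, 0, 0, 0, 0, -0.001, 0, 0, 0, 0, 0, -0.004, 0, 0, 0, 0, 0, 0, -0.006, 0, 0, 0, 0, 0, 0, -0.008, 0, 0, 0, 0, 0, 0, -0.008, 0, 0, 0, 0, 0, 0, 0, 0, 0])

```text
time_s: 4.28
tcp_pos: [0.4972, 0.0699, 0.2212]
ee_rot: [[0.996, -0.088, -0.001], [-0.088, -0.996, 0.001], [-0.001, -0.001, -1.0]]
wrist_force: [5.6, 1.2, -12.3]
gripper_width: 0.297
gripper_force: 30.0
```

Call:
drive_tool(steps=[0, 0, 0, 0, -0.012, 0, 0, 0, 0, 0, 0, -0.016, 0, 0, 0, 0, 0, 0, -0.016, 0, 0, 0, 0, 0, 0, -0.016, 0, 0, 0, 0, 0, 0, -0.016, 0, 0, 0, 0, 0, 0, -0.016, 0, 0, 0, 0, 0, 0, -0.016, 0, 0, 0, 0, 0, 0, -0.016, 0, 0, 0, 0, 0, 0, -0.012, 0, 0, 0, 0, 0, 0, 0, 0, 0])

```text
time_s: 5.12
tcp_pos: [0.5099, 0.2063, 0.2209]
ee_rot: [[0.996, -0.087, 0.0], [-0.087, -0.996, 0.001], [0.0, -0.001, -1.0]]
wrist_force: [8.2, 1.3, -12.1]
gripper_width: 0.306
gripper_force: 30.0
```

Call:
drive_tool(steps=[0, 0, 0, 0, 0, 0, 0])

```text
time_s: 5.2
tcp_pos: [0.5098, 0.2055, 0.2211]
ee_rot: [[0.996, -0.087, 0.0], [-0.087, -0.996, 0.001], [0.0, -0.001, -1.0]]
wrist_force: [7.5, 0.8, -12.4]
gripper_width: 0.299
gripper_force: 30.0
```

Call:
drive_tool(steps=[0, 0, 0, 0.0005, -0.008, 0, 0, 0, 0, 0, 0.0005, -0.008, 0, 0, 0, 0, 0, 0, -0.005, 0, 0, 0, 0, 0, 0, -0.003, 0, 0, 0, 0, 0, 0, -0.002, 0, 0, 0, 0, 0, 0, -0.001, 0, 0, 0, 0, 0, 0, 0, 0, 0, 0, 0, 0, 0, 0, 0, 0])

```text
time_s: 5.87
tcp_pos: [0.5121, 0.2303, 0.2206]
ee_rot: [[0.996, -0.088, -0.003], [-0.088, -0.996, -0.002], [-0.002, 0.002, -1.0]]
wrist_force: [7.2, -0.9, -11.9]
gripper_width: 0.302
gripper_force: 30.0
```

Call:
drive_tool(steps=[0, 0, 0, 0, -0.001, 0, 0, 0, 0, 0, 0, -0.001, 0, 0, 0, 0, 0, 0, -0.001, 0, 0, 0, 0, 0, 0, 0, 0, 0])

```text
time_s: 6.2
tcp_pos: [0.5122, 0.2317, 0.2205]
ee_rot: [[0.996, -0.089, -0.004], [-0.089, -0.996, -0.005], [-0.003, 0.006, -1.0]]
wrist_force: [6.1, -5.6, -12.2]
gripper_width: 0.3
gripper_force: 30.0
```

At the end stop (the reading is −5.6 N along y). Now I lower the plunger.

Call:
drive_tool(steps=[0, 0, 0, 0, 0, 0.003, 0, 0, 0, 0, 0, 0, 0.003, 0, 0, 0, 0, 0, 0, 0.003, 0, 0, 0, 0, 0, 0, 0.003, 0, 0, 0, 0, 0, 0, 0.001, 0, 0, 0, 0, 0, 0, 0, 0, 0, 0, 0, 0, 0, 0, 0])

```text
time_s: 6.78
tcp_pos: [0.5122, 0.2316, 0.2096]
ee_rot: [[0.996, -0.088, -0.002], [-0.088, -0.996, -0.005], [-0.002, 0.005, -1.0]]
wrist_force: [4.2, -6.2, -3.5]
gripper_width: 0.301
gripper_force: 30.0
```

Call:
drive_tool(steps=[0, 0, 0, 0, 0.003, 0, 0, 0, 0, 0, 0, 0.003, 0, 0, 0, 0, 0, 0, 0.002, 0, 0, 0, 0, 0, 0, 0, 0, 0, 0, 0, 0, 0, 0, 0, 0])

```text
time_s: 7.2
tcp_pos: [0.5122, 0.2293, 0.2097]
ee_rot: [[0.996, -0.087, 0.002], [-0.087, -0.996, 0.006], [0.001, -0.007, -1.0]]
wrist_force: [2.5, 8.2, -8.2]
gripper_width: 0.3
gripper_force: 30.0
```

Call:
drive_tool(steps=[0, 0, 0, 0, -0.003, 0, 0, 0, 0, 0, 0, 0, 0, 0.5, 0, 0, 0, 0, 0, 0, 0.8, 0, 0, 0, 0, 0, 0, 0.8, 0, 0, 0, 0, 0, -0.02, 0.8, 0, 0, 0, 0, 0, -0.03, 0.8, 0, 0, 0, 0, 0, -0.03, 1, 0, 0, 0, 0, 0, 0, 1])

```text
time_s: 7.87
tcp_pos: [0.5148, 0.2298, 0.2982]
ee_rot: [[0.996, -0.087, 0.012], [-0.087, -0.996, 0.006], [0.012, -0.007, -1.0]]
wrist_force: [0.8, 0.7, 0.7]
gripper_width: 0.746
gripper_force: 0.0
```

Call:
drive_tool(steps=[0, 0, 0, 0.024, 0.028, 0, 1, 0, 0, 0, 0.024, 0.028, 0, 1, 0, 0, 0, 0.024, 0.028, 0, 1, 0, 0, 0, 0.024, 0.028, 0, 1, 0, 0, 0, 0.024, 0.028, 0, 1, 0, 0, 0, 0, 0, 0, 1, 0, 0, 0, 0, 0, 0, 1])

```text
time_s: 8.45
tcp_pos: [0.6199, 0.0769, 0.2902]
ee_rot: [[0.996, -0.091, -0.001], [-0.091, -0.996, -0.0], [-0.0, 0.0, -1.0]]
wrist_force: [-0.0, 0.3, -0.5]
gripper_width: 0.999
gripper_force: 0.0
```

```bash
python3 - <<'E'
from fit import *
import cv2
T,S=r.capture("top"),r.capture("scene")
a=cv2.resize(T[100:260,60:260],(400,320));b=cv2.resize(S[240:440,390:640],(400,320))
cv2.imwrite("pics/m.png",cv2.hconcat([a,b]))
print(r.sense()["tcp_pos"],tool(W((0,p[3],.131))),W((0,p[3],.13)))
for n in P: print(n,proj(n,W((0,p[3],.129))))
E
```

```text
[0.619  0.0789 0.2906] [-0.0008 -0.0022  0.1596] [0.6184 0.0812 0.13  ]
scene [482.4847 358.4299]
top [187.9598 183.9073]
```

View pics/m.png

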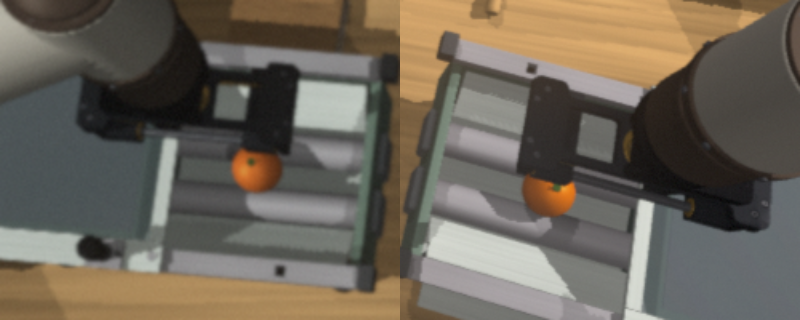

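The guard is open: the empty closed-position hole shows at top crop (280,270), the knob at (95,247). The mandarin is still where it was measured, around (188.5,185) in the full top picture. Descending.

Call:
drive_tool(steps=[0, 0, 0, -0.001, -0.002, 0.03, 1, 0, 0, 0, 0, 0, 0.035, 1, 0, 0, 0, 0, 0, 0.035, 1, 0, 0, 0, 0, 0, 0.03, 1, 0, 0, 0, 0, 0, 0.018, 1, 0, 0, 0, 0, 0, 0.01, 1, 0, 0, 0, 0, 0, 0, 1, 0, 0, 0, 0, 0, 0, 1])

```text
time_s: 9.22
tcp_pos: [0.6189, 0.0819, 0.1334]
ee_rot: [[0.996, -0.086, 0.001], [-0.086, -0.996, -0.0], [0.001, -0.0, -1.0]]
wrist_force: [0.4, 0.6, 0.9]
gripper_width: 1.0
gripper_force: 0.0
```

Call:
drive_tool(steps=[0, 0, 0, 0, 0, 0, 0.7, 0, 0, 0, 0, 0, 0, 0.6, 0, 0, 0, 0, 0, 0, 0.5, 0, 0, 0, 0, 0, 0, 0.5, 0, 0, 0, 0, 0, 0, 0.5, 0, 0, 0, 0, 0, 0, 0.5])

```text
time_s: 9.72
tcp_pos: [0.6186, 0.0809, 0.1327]
ee_rot: [[0.996, -0.088, 0.0], [-0.088, -0.996, -0.0], [0.0, -0.0, -1.0]]
wrist_force: [0.1, 1.4, 0.4]
gripper_width: 0.631
gripper_force: 26.0
```

Call:
drive_tool(steps=[0, 0, 0, 0, 0, -0.005, 0.5, 0, 0, 0, 0, 0, -0.015, 0.5, 0, 0, 0, 0, 0, -0.025, 0.5, 0, 0, 0, 0, 0, -0.025, 0.5, 0, 0, 0, 0, 0, -0.025, 0.5, 0, 0, 0, 0, 0, -0.015, 0.5, 0, 0, 0, 0.0048, 0.01, 0, 0.5, 0, 0, 0, 0.0048, 0.02, 0, 0.5, 0, 0, 0, 0.0048, 0.03, 0, 0.5, 0, 0, 0, 0.0048, 0.035, 0, 0.5])

```text
time_s: 10.55
tcp_pos: [0.629, -0.0156, 0.2411]
ee_rot: [[0.996, -0.085, -0.002], [-0.085, -0.996, 0.0], [-0.002, -0.0, -1.0]]
wrist_force: [1.0, -0.4, -1.2]
gripper_width: 0.628
gripper_force: 30.0
```

Call:
drive_tool(steps=[0, 0, 0, 0.0048, 0.037, 0, 0.5, 0, 0, 0, 0.0048, 0.037, 0, 0.5, 0, 0, 0, 0.0048, 0.037, 0, 0.5, 0, 0, 0, 0.0048, 0.037, 0, 0.5, 0, 0, 0, 0.0048, 0.037, 0, 0.5, 0, 0, 0, 0.0046, 0.036, 0, 0.5, 0, 0, 0, 0, 0.03, 0, 0.5, 0, 0, 0, 0, 0.02, 0, 0.5, 0, 0, 0, 0, 0.01, 0, 0.5, 0, 0, 0, 0, 0, 0, 0.5])

```text
time_s: 11.38
tcp_pos: [0.6321, -0.3, 0.2406]
ee_rot: [[0.996, -0.091, -0.002], [-0.091, -0.996, 0.001], [-0.003, -0.0, -1.0]]
wrist_force: [-0.2, -0.3, -0.2]
gripper_width: 0.631
gripper_force: 30.0
```

```bash
python3 - <<'E'
from fit import *
import cv2
T,S=r.capture("top"),r.capture("scene")
a=cv2.resize(T[130:270,280:420],(400,400));b=cv2.resize(S[265:405,200:340],(400,400))
cv2.imwrite("pics/b.png",cv2.hconcat([a,b]))
q=r.sense();print(q["tcp_pos"],q["gripper_width"],q["gripper_force"],tool([.633,-.298,.038]))
E
```

```text
[ 0.633  -0.2973  0.2415] 0.6304207715567773 29.999941885471344 [0.0004 0.0009 0.2035]
```

View pics/b.png

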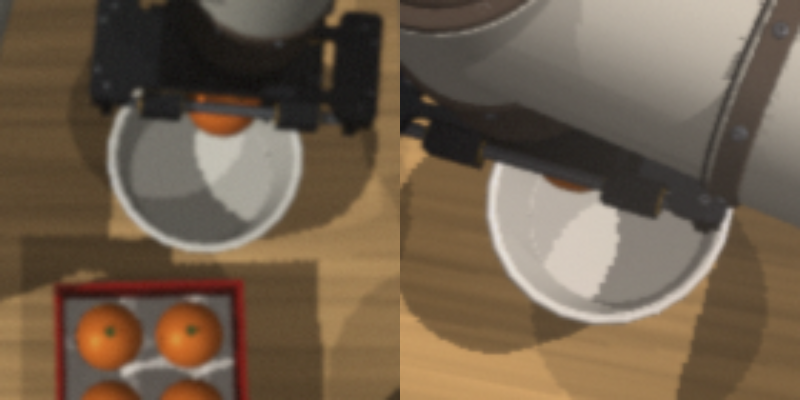

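The mandarin is held above the basket, whose rim runs from 108 to 301 in the top crop, so its centre is at about u=351.6 and agrees with the earlier fit. Lowering.

Call:
drive_tool(steps=[0, 0, 0, 0, 0.001, 0.02, 0.5, 0, 0, 0, 0, 0, 0.035, 0.5, 0, 0, 0, 0, 0, 0.035, 0.5, 0, 0, 0, 0, 0, 0.035, 0.5, 0, 0, 0, 0, 0, 0.03, 0.5, 0, 0, 0, 0, 0, 0.02, 0.5, 0, 0, 0, 0, 0, 0.015, 0.5, 0, 0, 0, 0, 0, 0.008, 0.5, 0, 0, 0, 0, 0, 0, 0.5, 0, 0, 0, 0, 0, 0, 0.5])

```text
time_s: 12.32
tcp_pos: [0.6339, -0.2977, 0.0449]
ee_rot: [[0.996, -0.086, 0.001], [-0.086, -0.996, -0.0], [0.001, 0.0, -1.0]]
wrist_force: [1.1, -0.2, -0.2]
gripper_width: 0.63
gripper_force: 30.0
```

Call:
drive_tool(steps=[0, 0, 0, 0, 0, 0.002, 0.5, 0, 0, 0, 0, 0, 0.002, 0.5, 0, 0, 0, 0, 0, 0.001, 0.5, 0, 0, 0, 0, 0, 0, 0.5, 0, 0, 0, 0, 0, 0, 0.5])

```text
time_s: 12.73
tcp_pos: [0.6332, -0.2988, 0.0398]
ee_rot: [[0.996, -0.088, 0.001], [-0.088, -0.996, -0.0], [0.001, 0.0, -1.0]]
wrist_force: [-0.3, -0.1, -0.7]
gripper_width: 0.632
gripper_force: 30.0
```

Call:
drive_tool(steps=[0, 0, 0, 0, 0, 0.001, 0.5, 0, 0, 0, 0, 0, 0.001, 0.5, 0, 0, 0, 0, 0, 0.001, 0.5, 0, 0, 0, 0, 0, 0, 0.5, 0, 0, 0, 0, 0, 0, 0.5])

```text
time_s: 13.15
tcp_pos: [0.6334, -0.2988, 0.0369]
ee_rot: [[0.996, -0.087, 0.001], [-0.087, -0.996, -0.0], [0.001, 0.0, -1.0]]
wrist_force: [-0.9, 0.6, 3.0]
gripper_width: 0.632
gripper_force: 30.0
```

Contact with the basket floor came at the expected height, at 3 N. Opening slowly and partway.

Call:
drive_tool(steps=[0, 0, 0, 0, 0, 0, 0.64, 0, 0, 0, 0, 0, 0, 0.66, 0, 0, 0, 0, 0, 0, 0.68, 0, 0, 0, 0, 0, 0, 0.72, 0, 0, 0, 0, 0, 0, 0.76, 0, 0, 0, 0, 0, 0, 0.78, 0, 0, 0, 0, 0, 0, 0.78, 0, 0, 0, 0, 0, 0, 0.78])

```text
time_s: 13.82
tcp_pos: [0.6331, -0.2987, 0.0362]
ee_rot: [[0.996, -0.087, -0.0], [-0.087, -0.996, 0.0], [-0.0, -0.0, -1.0]]
wrist_force: [-0.2, -0.2, 1.1]
gripper_width: 0.775
gripper_force: 0.0
```

Call:
drive_tool(steps=[0, 0, 0, 0, 0, -0.01, 0.78, 0, 0, 0, 0, 0, -0.015, 0.78, 0, 0, 0, 0, 0, -0.03, 0.78, 0, 0, 0, 0, 0, -0.035, 0.78, 0, 0, 0, 0, 0, -0.035, 0.78, 0, 0, 0, 0, 0, -0.035, 0.78, 0, 0, 0, 0, 0, -0.03, 0.78, 0, 0, 0, -0.03, 0, -0.01, 0.78, 0, 0, 0, -0.04, 0, 0, 0.78, 0, 0, 0, -0.04, 0, 0, 0.78])

```text
time_s: 14.65
tcp_pos: [0.523, -0.2889, 0.2379]
ee_rot: [[0.996, -0.087, 0.003], [-0.087, -0.996, -0.001], [0.003, 0.001, -1.0]]
wrist_force: [-0.6, 0.5, -0.7]
gripper_width: 0.778
gripper_force: 0.0
```

Call:
drive_tool(steps=[0, 0, 0, -0.04, 0, 0, 0.78, 0, 0, 0, -0.02, 0, 0, 0.78, 0, 0, 0, 0, 0, 0, 0.78, 0, 0, 0, 0, 0, 0, 0.78, 0, 0, 0, 0, 0, 0, 0.78])

```text
time_s: 15.07
tcp_pos: [0.4647, -0.2841, 0.2373]
ee_rot: [[0.996, -0.087, 0.002], [-0.087, -0.996, -0.001], [0.002, 0.001, -1.0]]
wrist_force: [0.2, 0.1, 0.3]
gripper_width: 0.78
gripper_force: 0.0
```

```bash
python3 - <<'E'
from h import *
import cv2
T,S=r.capture("top"),r.capture("scene")
a=cv2.resize(T[:, :400],(400,480));b=cv2.resize(S[200:440,200:400],(400,480))
cv2.imwrite("pics/e.png",cv2.hconcat([a,b]))
a=cv2.resize(T[80:260,0:270],(600,400),interpolation=cv2.INTER_CUBIC); cv2.imwrite("pics/e2.png",a)
print(r.sense()["tcp_pos"])
E
```

```text
[ 0.46496335 -0.28393671  0.2364227 ]
```

View pics/e.png

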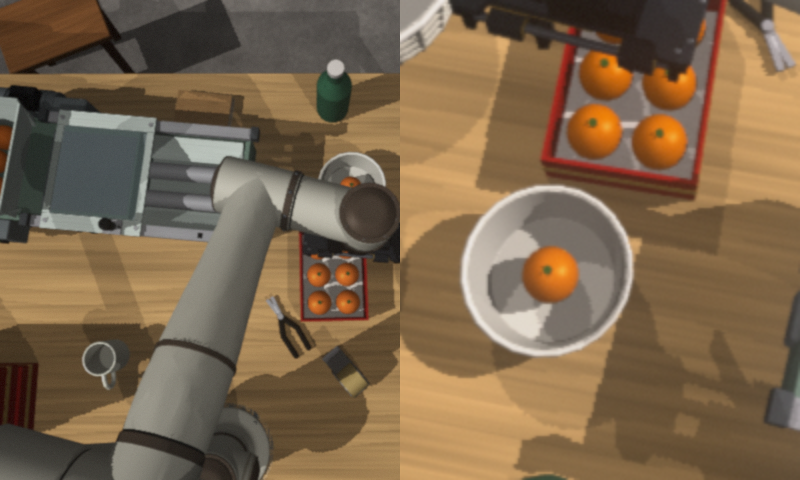

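View pics/e2.png

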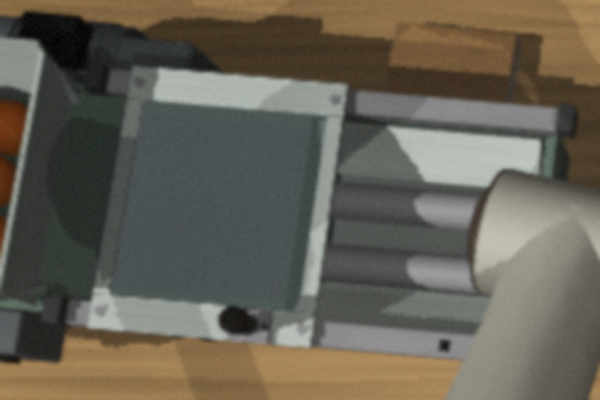

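The mandarin lies in the middle of the upright basket (scene crop (551,275)) and the carton is untouched. The guard stands fully open with its knob at (238,320), the lock having held under a pull. Handing in.

```bash
python3 -c "
from station import r
print(r.finish_job())"
```

```text
the job is handed in; nothing more can be done
None
```

Job handed in at about 15 s of the 64 s, no verdict shown: the guard is locked open (it held against an 8 N pull), the mandarin was set down gently in the upright white basket, and the carton was not touched.

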